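# Press the buffer reservoir lids home before the run

### The arm

A 6-joint arm with a two-finger parallel gripper is mounted at the origin on the work surface. World frame = base frame: x ahead of the robot, y to its left, z up, the work surface at z = 0. Lengths are in m, angles in rad, forces in N, time in s.
With the tool pointing down it reaches from about 0.225 to 0.875 m from the base axis. Payload 3.4 kg.
Tool frame: the origin (TCP) lies midway between the tips of the shut fingers; the grasp point (between the pads) lies 19 mm behind it (manip.grip_point_offset is the distance from the TCP to the grasp point, in m); z points along the fingers, y is the line along which they close (so a half turn about z gives the same grasp; the last joint's range is limited). The gripper opens to 85 mm and grips with 20 to 120 N. Pads are 22 mm wide; open, the fingers measure 114 mm over their backs; the gripper's body (76 mm by 85 mm) begins 54 mm behind the grasp point. The pads swing forward as they close: fully open they stand 13 mm farther back than shut.
Start: joints at [-1.39, 0.276, 1.505, -0, 1.361, -0.121], TCP at [0.171, -0.549, 0.231] pointing down, gripper open.
Joint ranges: [-2.89, 2.89], [-0.75, 2.08], [0.22, 2.7], [-1.18, 4.32], [0.11, 2.71], [-2.7, 2.7]. Speed limits (rad/s): [2.57, 2.57, 3.14, 3.14, 3.14, 3.14].

### API

Orientations are given as a unit quaternion [w, x, y, z].
In Python, from rig import manip gives the robot as it stands.
- The arm moves only by the shell command python3 -m handwheel 'ROWS' [FORCE]. ROWS is JSON, a list of rows, each an object with "translation": the shift along the tool's x, y, z in m, a list of three; "angular": the turn, a rotation vector about the tool's x, y, z in degrees, a list of three; "hand": the closure, from 0 (fully open) to 1 (shut). A call has 1 to 10 rows; each row shifts and turns the commanded pose from where the row before left it, along the tool's axes as they then stand; what a row does not reach is not made up. A row lasts 1/12 s, in which the tool goes at most 41.7 mm and 7.16 degrees, less where a joint would pass 70% of its speed; a pose out of reach is approached as far as the arm can. A call with a gripper value outside its range is refused whole. The fingers move at their own pace and stop on an object; FORCE is the grip in N (left out, the last holds). Time passes only in rows, so rows that do not move let the fingers close. It gives the time, the measured TCP pose, the force, the opening and the grip force at its end, in the units of the state.
- manip.get_state(): the state, without advancing time (a new reading comes with each control period).
- manip.get_image(name): name is "scene" or "side" or "wrist"; returns the picture (400x640x3 uint8, red, green, blue); there is no depth.
- manip.camera_info(name): a dict with "camera_matrix" (3x3 intrinsics, pixels), "k1" (the pictures are not rectified: a ray, as slopes to the right and down, at radius r is drawn at 1 + k1 r^2 times it, then the intrinsics apply), "eye" and "orientation" of the camera in the world; the wrist camera has in their place "tool_from_camera" (4x4, takes a point from camera to tool coordinates, whose origin is the TCP and whose axes are the flange's). Camera axes: x right, y down, z forward; pixel columns grow to the right and rows downward; lengths in m; the calibration is good to about 2 mm. A picture is of the moment at which its call begins: read the wrist's pose just before it. camera_info takes no time and is no camera call.
- manip.sign_off(): hands the job in; it is judged then, once.
The state is a dict: "clock": time; "qpos": joint angles; "qd": joint speeds; "effort": joint torques, N m; "position": TCP position; "ee_rot": TCP orientation; "contact_force": force on the tool from outside, world axes, zero at the start; "moment": the same for the moment, N m; "width": finger opening in m; "gripper_force": force on a finger pad.
Only numpy, scipy, OpenCV 4.12 (cv2) and the standard library are available. Lean on these libraries where they do the work, as an engineer would, in place of code of your own. Each camera call takes 0.05 s, during which the arm holds its last target. There are 200 camera calls.

### The job

Before the genetic analyser is loaded, every blue-lidded buffer reservoir on the bench must be properly closed: two of the three blue lids still stand proud with the orange neck showing. Push those down from above until they are fully home, and leave the yellow lid standing up as it is, because that reservoir is venting.

Things in the scene. Friction and masses are not known exactly. Their poses are not given: they have to be found in the camera images.
- blue_a_top (a point): Top centre of one of three identical blue lids: flat round blue lid, 68 mm across, 24 tall, on a pale square tub (92 x 92 mm, fixed to the bench); z up. It slides only straight up and down and stays where left. Fully home, its top is 86 mm above the bench, no orange neck showing; a proud one is 12 to 16 mm higher, orange neck showing. Pushing takes about 7 N up to a hard stop at home.
- blue_b_top (a point): Top centre of another of three identical blue lids: flat round blue lid, 68 mm across, 24 tall, on a pale square tub (92 x 92 mm, fixed to the bench); z up. It slides only straight up and down and stays where left. Fully home, its top is 86 mm above the bench, no orange neck showing; a proud one is 12 to 16 mm higher, orange neck showing. Pushing takes about 7 N up to a hard stop at home.
- blue_c_top (a point): Top centre of a third of three identical blue lids: flat round blue lid, 68 mm across, 24 tall, on a pale square tub (92 x 92 mm, fixed to the bench); z up. It slides only straight up and down and stays where left. Fully home, its top is 86 mm above the bench, no orange neck showing; a proud one is 12 to 16 mm higher, orange neck showing. Pushing takes about 7 N up to a hard stop at home.
- yellow_top (a point): Top centre of the venting lid: flat round yellow lid, 68 mm across, 24 tall, on a pale square tub (92 x 92 mm, fixed to the bench); z up. It slides only straight up and down and stays where left. Fully home, its top is 86 mm above the bench, no orange neck showing; it stands 12 to 16 mm higher and is to stay so. It would slide down at about 7 N.
Things that resemble listed ones, but are neither listed nor needed, are in the scene too. What is shaped like the part that bears blue_a_top but green or pink is not meant.

How it is judged:
By the outcome, as a careful person would: the job done as asked, in the order asked, and still so for the second after the job is handed in, with the robot touching nothing.
It also fails if it takes over 32 s, if anything falls off the work surface, if the arm or the gripper's body presses on something with over 40 N, if the wrist force passes 120 N, or if a joint passes its speed limit or range.

## Working session

There is one attempt and no reset: what is moved stays moved. The work goes in short steps, Python scripts to look and compute and a shell command to move; the robot and the scene stay as the last step left them, time stands still between calls to the robot, and variables do not carry over. Pictures are saved under pics/ and viewed, at most 10 in all, crops included, and the job is handed in when it is done.

```bash
mkdir -p pics; python3 - <<'E'
from rig import manip
import cv2
for n in ("scene","side"):
    cv2.imwrite(f"pics/{n}0.png",manip.get_image(n)[:,:,::-1])
    print(n,manip.camera_info(n))
print(manip.camera_info("wrist")); print(manip.get_state())
E
```

```text
scene {'camera_matrix': array([[371.2067318 ,   0.        , 312.59017898],
       [  0.        , 371.2067318 , 195.18210565],
       [  0.        ,   0.        ,   1.        ]]), 'k1': -0.009839000198871321, 'eye': array([ 1.07154697, -0.38975901,  0.80162019]), 'orientation': array([-0.35293493,  0.84225188,  0.37689027, -0.15492717])}
side {'camera_matrix': array([[398.75579832,   0.        , 318.33875434],
       [  0.        , 398.75579832, 194.94135309],
       [  0.        ,   0.        ,   1.        ]]), 'k1': -0.01270790469739746, 'eye': array([0.16160091, 0.61343307, 0.75288766]), 'orientation': array([ 0.10930031, -0.27202018,  0.88978388, -0.34977579])}
{'camera_matrix': array([[319.0969271 ,   0.        , 318.86798794],
       [  0.        , 319.0969271 , 201.72731678],
       [  0.        ,   0.        ,   1.        ]]), 'k1': -0.042669324338516404, 'tool_from_camera': array([[ 3.82352639e-04, -9.62401694e-01, -2.71629956e-01,
         6.91843843e-02],
       [ 9.99999913e-01,  3.22279294e-04,  2.65767693e-04,
        -8.58077811e-06],
       [-1.68234568e-04, -2.71630034e-01,  9.62401733e-01,
        -1.43395847e-01],
       [ 0.00000000e+00,  0.00000000e+00,  0.00000000e+00,
         1.00000000e+00]])}
{'clock': 0.1, 'qpos': array([-1.39001006e+00,  2.76495115e-01,  1.50601490e+00,  9.24833528e-07,
        1.36071711e+00, -1.20991968e-01]), 'qd': array([-0.0015382 , -0.00385062, -0.0028149 ,  0.00049229, -0.00032439,
        0.00172465]), 'effort': array([ 1.01488968e-03, -4.17701840e+01, -2.46404511e+01, -1.96565929e-04,
        5.82667039e-03,  2.00330231e-05]), 'position': array([ 0.17081257, -0.54853591,  0.23054378]), 'ee_rot': array([-8.16882741e-04,  9.88637503e-01,  1.50317062e-01, -2.39773720e-05]), 'contact_force': array([-0.55863067,  0.2671661 , -0.03484636]), 'moment': array([ 0.03796988,  0.02199915, -0.03151088]), 'gripper_force': 0.0, 'width': 0.0856012217778726}
```

View pics/scene0.png

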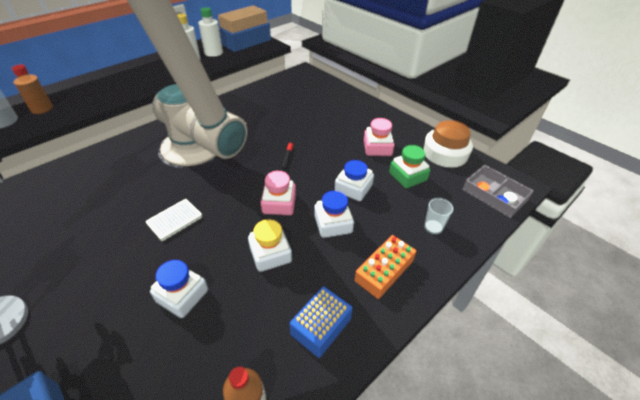

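View pics/side0.png

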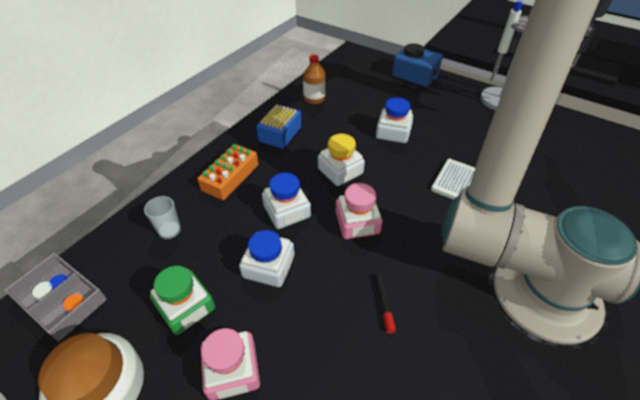

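The scene view shows blue lids at about (173,273), (335,203) and (355,171), and yellow at (268,234). In the side view they are at (397,106), (285,187), (266,245) and (341,147). I'll enlarge them to see the necks.

```bash
python3 - <<'E'
import cv2,numpy as np
a=cv2.imread("pics/scene0.png");b=cv2.imread("pics/side0.png")
def c(i,u,v):return cv2.resize(i[v-30:v+36,u-33:u+33],(264,264),interpolation=cv2.INTER_CUBIC)
cv2.imwrite("pics/m.png",np.vstack([np.hstack([c(a,173,280),c(a,335,208),c(a,355,175)]),np.hstack([c(b,397,112),c(b,285,193),c(b,266,252)])]))
E
```

```text
(no output)
```

View pics/m.png

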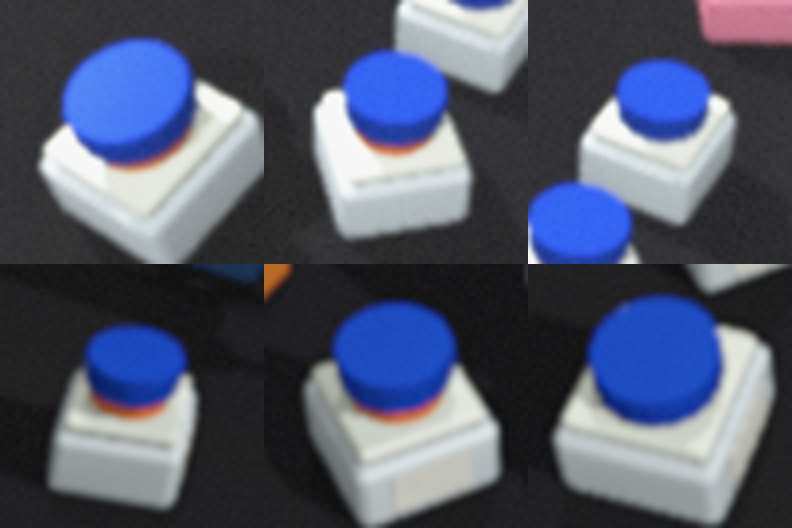

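```bash
cat > h.py <<'E'
from rig import manip
import numpy as np, cv2
from scipy.spatial.transform import Rotation as R
def ray(n,uv):
    i=manip.camera_info(n)
    p=cv2.undistortPoints(np.array([[uv]],float),i["camera_matrix"],np.array([i["k1"],0,0,0,0.]))[0,0]
    d=R.from_quat(i["orientation"],scalar_first=True).apply([*p,1]); return i["eye"],d/np.linalg.norm(d)
def tri(obs):
    A=0;b=0
    for n,uv in obs:
        e,d=ray(n,uv);P=np.eye(3)-np.outer(d,d);A=A+P;b=b+P@e
    x=np.linalg.solve(A,b); return x,[np.linalg.norm(np.cross(x-ray(n,uv)[0],ray(n,uv)[1])) for n,uv in obs]
def rel(t):  # world target -> tool-frame shift
    s=manip.get_state();return R.from_quat(s["ee_rot"],scalar_first=True).inv().apply(np.array(t)-s["position"])
E
python3 - <<'E'
from h import *
for a,b in (((172,271),(398,103.5)),((335,199.5),(284.5,181.5)),((268,230),(341.5,143))):
    x,r=tri([("scene",a),("side",b)]);print(x.round(4),np.round(r,4),rel([x[0],x[1],.15]).round(4))
E
```

```text
[ 0.5162 -0.3079  0.1009] [0.0009 0.0009] [ 0.4012 -0.1269  0.0808]
[0.5955 0.1201 0.0994] [0.0017 0.0017] [ 0.6042 -0.512   0.0815]
[ 0.5601 -0.0748  0.0965] [0.0008 0.0008] [ 0.5125 -0.3365  0.0812]
```

```bash
python3 -m handwheel '[{"translation":[0.036,-0.0115,0],"angular":[0,0,0],"hand":1},{"translation":[0.036,-0.0115,0],"angular":[0,0,0],"hand":1},{"translation":[0.036,-0.0115,0],"angular":[0,0,0],"hand":1},{"translation":[0.036,-0.0115,0.01],"angular":[0,0,0],"hand":1},{"translation":[0.036,-0.0115,0.01],"angular":[0,0,0],"hand":1},{"translation":[0.036,-0.0115,0.01],"angular":[0,0,0],"hand":1},{"translation":[0.036,-0.0115,0.01],"angular":[0,0,0],"hand":1},{"translation":[0.036,-0.0115,0.01],"angular":[0,0,0],"hand":1},{"translation":[0.036,-0.0115,0.01],"angular":[0,0,0],"hand":1},{"translation":[0.036,-0.0115,0.01],"angular":[0,0,0],"hand":1}]' 40
python3 -c "
from h import *
print(rel([.516,-.308,.105]))
s=manip.get_state();cv2.imwrite('pics/w1.png',manip.get_image('wrist')[:,:,::-1]);print(s['position'])"
```

```text
clock: 0.93
position: [0.4816, -0.3307, 0.1605]
ee_rot: [-0.0, 0.989, 0.15, -0.0]
contact_force: [0.9, -1.2, 0.5]
width: -0.0001
gripper_force: 0.0
[ 0.03966338 -0.01141713  0.05546911]
[ 0.48155573 -0.33070842  0.16048222]
```

View pics/w1.png

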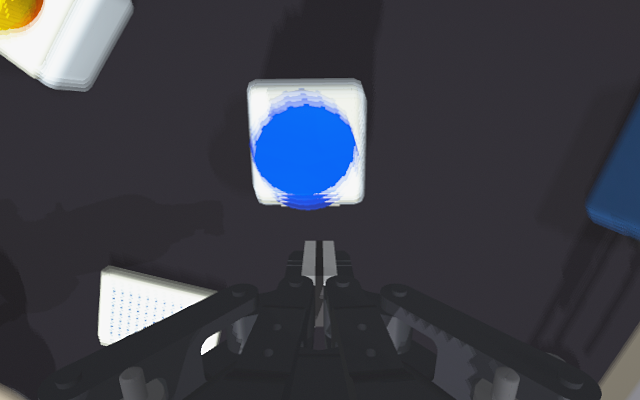

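The wrist view shows the blue lid at about (305,150), ahead of the finger tips at about (319,243), which fits the triangulation. Next I move above it and descend.

```bash
python3 -m handwheel '[{"translation":[0.02,-0.006,0.005],"angular":[0,0,0],"hand":1},{"translation":[0.02,-0.0055,0.015],"angular":[0,0,0],"hand":1},{"translation":[0,0,0.02],"angular":[0,0,0],"hand":1},{"translation":[0,0,0.013],"angular":[0,0,0],"hand":1},{"translation":[0,0,0.004],"angular":[0,0,0],"hand":1},{"translation":[0,0,0.004],"angular":[0,0,0],"hand":1},{"translation":[0,0,0.004],"angular":[0,0,0],"hand":1},{"translation":[0,0,0],"angular":[0,0,0],"hand":1}]'
python3 -c "
from h import *
print(rel([.516,-.308,.086]))"
```

```text
clock: 1.65
position: [0.515, -0.3096, 0.0968]
ee_rot: [0.0, 0.989, 0.15, 0.0]
contact_force: [0.8, 0.2, 0.4]
width: 0.0002
gripper_force: 0.0
[ 0.00139716 -0.00120713  0.01077114]
```

```bash
python3 -m handwheel '[{"translation":[0.001,-0.001,0.003],"angular":[0,0,0],"hand":1},{"translation":[0,0,0.003],"angular":[0,0,0],"hand":1}]'; python3 -m handwheel '[{"translation":[0,0,0.002],"angular":[0,0,0],"hand":1},{"translation":[0,0,0.002],"angular":[0,0,0],"hand":1}]'; python3 -m handwheel '[{"translation":[0,0,0.001],"angular":[0,0,0],"hand":1},{"translation":[0,0,0],"angular":[0,0,0],"hand":1}]'
```

```text
clock: 1.82
position: [0.5157, -0.3098, 0.0921]
ee_rot: [0.002, 0.989, 0.15, 0.0]
contact_force: [-3.9, -1.0, 6.6]
width: 0.0
gripper_force: 3.6
clock: 1.98
position: [0.5157, -0.3098, 0.0881]
ee_rot: [0.002, 0.989, 0.15, 0.0]
contact_force: [-3.2, -0.7, 7.6]
width: -0.0003
gripper_force: 3.5
clock: 2.15
position: [0.5156, -0.3097, 0.0869]
ee_rot: [0.002, 0.989, 0.15, 0.0]
contact_force: [-3.2, -1.2, 4.9]
width: -0.0002
gripper_force: 2.5
```

```bash
python3 -m handwheel '[{"translation":[0,0,0.001],"angular":[0,0,0],"hand":1},{"translation":[0,0,0.001],"angular":[0,0,0],"hand":1}]';  python3 -m handwheel '[{"translation":[0,0,0.001],"angular":[0,0,0],"hand":1},{"translation":[0,0,0],"angular":[0,0,0],"hand":1}]'
```

```text
clock: 2.32
position: [0.5157, -0.3098, 0.086]
ee_rot: [0.002, 0.989, 0.15, 0.0]
contact_force: [-4.3, 1.9, 17.7]
width: 0.0001
gripper_force: 8.7
clock: 2.48
position: [0.5157, -0.3098, 0.0859]
ee_rot: [0.002, 0.989, 0.15, 0.0]
contact_force: [-5.1, 0.7, 15.7]
width: -0.0001
gripper_force: 7.9
```

```bash
python3 -m handwheel '[{"translation":[0,0,0.001],"angular":[0,0,0],"hand":1},{"translation":[0,0,0],"angular":[0,0,0],"hand":1}]';  python3 -m handwheel '[{"translation":[0,0,-0.03],"angular":[0,0,0],"hand":1},{"translation":[0,0,-0.04],"angular":[0,0,0],"hand":1},{"translation":[0.01,-0.019,-0.02],"angular":[0,0,0],"hand":1},{"translation":[0.018,-0.034,0],"angular":[0,0,0],"hand":1},{"translation":[0.018,-0.034,0],"angular":[0,0,0],"hand":1},{"translation":[0.018,-0.034,0],"angular":[0,0,0],"hand":1},{"translation":[0.018,-0.034,0],"angular":[0,0,0],"hand":1},{"translation":[0.018,-0.034,0],"angular":[0,0,0],"hand":1},{"translation":[0.018,-0.034,0],"angular":[0,0,0],"hand":1},{"translation":[0.018,-0.034,0],"angular":[0,0,0],"hand":1}]'
python3 -m handwheel '[{"translation":[0.018,-0.034,0],"angular":[0,0,0],"hand":1},{"translation":[0.018,-0.034,0],"angular":[0,0,0],"hand":1},{"translation":[0,0,0],"angular":[0,0,0],"hand":1},{"translation":[0,0,0],"angular":[0,0,0],"hand":1}]'
python3 -c "
from h import *
print(rel([.5955,.120,.1]))
cv2.imwrite('pics/w2.png',manip.get_image('wrist')[:,:,::-1])"
```

```text
clock: 2.65
position: [0.5157, -0.3098, 0.0859]
ee_rot: [0.002, 0.989, 0.15, 0.001]
contact_force: [-6.6, 1.2, 20.4]
width: -0.0
gripper_force: 10.3
clock: 3.48
position: [0.5699, -0.0209, 0.1721]
ee_rot: [0.0, 0.989, 0.15, 0.001]
contact_force: [1.1, 0.3, -0.9]
width: -0.0004
gripper_force: 0.0
clock: 3.82
position: [0.5841, 0.055, 0.1718]
ee_rot: [0.0, 0.988, 0.152, 0.001]
contact_force: [0.1, -0.9, 1.0]
width: -0.0
gripper_force: 0.0
[ 0.03032846 -0.0585721   0.07174875]
```

View pics/w2.png

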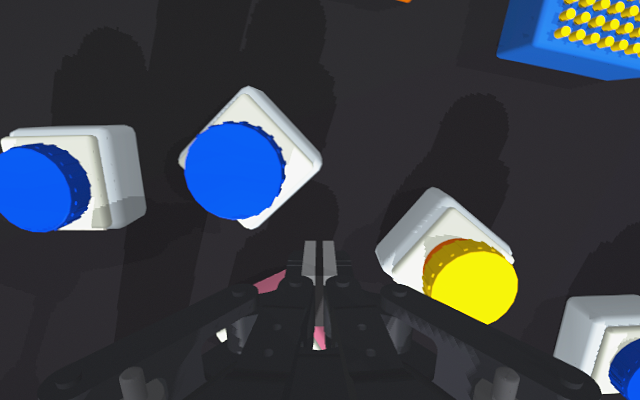

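Lid B is at about (235,170), ahead and to the left of the tips, with lid C beyond it. I continue to B and press.

```bash
python3 -m handwheel '[{"translation":[0.015,-0.029,0],"angular":[0,0,0],"hand":1},{"translation":[0.0153,-0.0295,0],"angular":[0,0,0],"hand":1},{"translation":[0,0,0.03],"angular":[0,0,0],"hand":1},{"translation":[0,0,0.025],"angular":[0,0,0],"hand":1},{"translation":[0,0,0.009],"angular":[0,0,0],"hand":1},{"translation":[0,0,0.004],"angular":[0,0,0],"hand":1},{"translation":[0,0,0.004],"angular":[0,0,0],"hand":1},{"translation":[0,0,0.004],"angular":[0,0,0],"hand":1},{"translation":[0,0,0.003],"angular":[0,0,0],"hand":1}]'; python3 -m handwheel '[{"translation":[0,0,0.003],"angular":[0,0,0],"hand":1},{"translation":[0,0,0.001],"angular":[0,0,0],"hand":1}]'; python3 -m handwheel '[{"translation":[0,0,0.001],"angular":[0,0,0],"hand":1},{"translation":[0,0,0.001],"angular":[0,0,0],"hand":1},{"translation":[0,0,0.001],"angular":[0,0,0],"hand":1}]'
```

```text
clock: 4.62
position: [0.5954, 0.1167, 0.0943]
ee_rot: [0.001, 0.989, 0.15, 0.001]
contact_force: [-3.5, -2.1, 6.8]
width: 0.0002
gripper_force: 3.5
clock: 4.78
position: [0.5954, 0.1167, 0.0905]
ee_rot: [0.001, 0.989, 0.15, 0.001]
contact_force: [-2.9, -1.3, 7.0]
width: 0.0002
gripper_force: 3.4
clock: 5.03
position: [0.5955, 0.1167, 0.0879]
ee_rot: [0.001, 0.989, 0.15, 0.001]
contact_force: [-2.4, -1.9, 6.9]
width: 0.0002
gripper_force: 3.4
```

```bash
python3 -m handwheel '[{"translation":[0,0,0.001],"angular":[0,0,0],"hand":1},{"translation":[0,0,0.001],"angular":[0,0,0],"hand":1},{"translation":[0,0,0.001],"angular":[0,0,0],"hand":1}]';  python3 -m handwheel '[{"translation":[0,0,0.001],"angular":[0,0,0],"hand":1},{"translation":[0,0,0.001],"angular":[0,0,0],"hand":1},{"translation":[0,0,0],"angular":[0,0,0],"hand":1}]'
```

```text
clock: 5.28
position: [0.5955, 0.1167, 0.0859]
ee_rot: [0.001, 0.989, 0.15, 0.001]
contact_force: [-6.1, -1.9, 18.3]
width: -0.0
gripper_force: 9.1
clock: 5.53
position: [0.5955, 0.1167, 0.0858]
ee_rot: [0.001, 0.989, 0.15, 0.002]
contact_force: [-7.8, -2.7, 22.2]
width: -0.0002
gripper_force: 10.9
```

```bash
python3 -m handwheel '[{"translation":[0,0,-0.03],"angular":[0,0,0],"hand":1},{"translation":[0,0,-0.04],"angular":[0,0,0],"hand":1},{"translation":[0,0,-0.04],"angular":[0,0,0],"hand":1},{"translation":[-0.03,0,-0.02],"angular":[0,0,0],"hand":1},{"translation":[-0.04,0,0],"angular":[0,0,0],"hand":1},{"translation":[-0.04,0,0],"angular":[0,0,0],"hand":1},{"translation":[-0.04,0,0],"angular":[0,0,0],"hand":1},{"translation":[0,0,0],"angular":[0,0,0],"hand":1},{"translation":[0,0,0],"angular":[0,0,0],"hand":1}]'
python3 - <<'E'
from h import *
a=manip.get_image("scene")[:,:,::-1];b=manip.get_image("side")[:,:,::-1]
def c(i,u,v):return cv2.resize(i[v-30:v+36,u-33:u+33],(198,198),interpolation=cv2.INTER_CUBIC)
cv2.imwrite("pics/m2.png",np.vstack([np.hstack([c(a,173,280),c(a,335,208),c(a,355,175),c(a,268,240)]),np.hstack([c(b,397,112),c(b,285,193),c(b,266,252),c(b,341,153)])]))
E
```

```text
clock: 6.28
position: [0.4506, 0.0728, 0.212]
ee_rot: [0.0, 0.989, 0.149, 0.002]
contact_force: [0.7, -0.5, 0.9]
width: -0.0001
gripper_force: 0.0
```

View pics/m2.png

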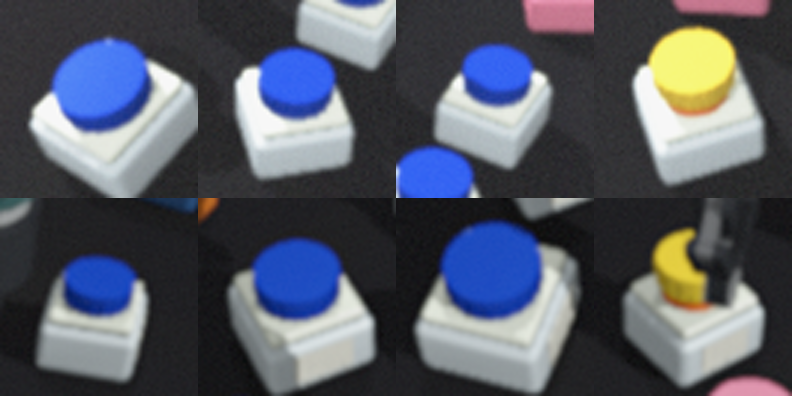

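All three blue lids are home with no orange showing, the yellow lid still stands proud with its orange neck visible, and the arm is clear.

```bash
python3 -c "
from rig import manip
print(manip.sign_off())"
```

```text
the job is handed in; nothing more can be done
None
```

I pushed both proud blue lids down to their hard stops (about 86 mm), left the yellow lid standing with its orange neck showing, and handed the job in with the arm clear after about 6.4 s.

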